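# Scrape the crispbread pieces off the board into the tin

## Task

Take the scraper block by its grip, push the loose grip down onto its stop, and, starting from the board's end away from the baking tin and pressing the rubber lip firmly but not violently on the board, scrape all four crispbread pieces off the board into the tin; the scraper is narrower than the board, so this takes more than one stroke. Move the pieces only with the scraper, never with the fingers, and leave the garlic, mug and jar where they are. At the end stand the scraper upright on the board and let go.

Things in the scene. Friction and masses are not known exactly. Their poses are not given: they have to be found in the camera images.
- board: Wooden chopping board lying flat, 200 x 300 x 21 mm, does not slip. Origin at the centre of its underside; x along the 200 mm side, y along the 300 mm side, z up; its top is at z = 21 mm.
- tray: Shallow rectangular steel baking tin, open on top, fixed, 220 (x) x 115 (y) x 18 mm high outside, walls and floor 3 mm. It stands against one of the two short ends of the board (3 to 5 mm gap), at the board's +y or its -y end, its axes parallel to the board's; its rim is 3 mm lower than the board's top. Origin at the centre of its underside.
- scraper: Scraper block, about 0.3 kg, upright on the middle of the board, across it: straight rubber lip below (136 mm long in x, 20 mm thick in y, 16 mm high), 14 mm thick steel body up to z = 50 mm, and above it a wooden grip bar (130 mm long in x, 28 mm thick in y, 34 mm high) that slides on two posts. Origin at the centre of the lip's underside; z up.
- stop (a point): Top of the scraper's steel body, at its centre, 50 mm above the lip's underside: the stop of the wooden grip. The grip's underside starts 4 to 14 mm above this (how far is not told); it slides down stiffly (about 5 N), stays where it is pushed, and only when it sits on the stop can the lip be pressed harder.
- crisp0: Rigid broken piece of dry crispbread, about 56 x 36 mm and 8 mm thick, lying flat on the board (pieces lie on both sides of the scraper and near both long edges). Origin at the centre of its underside.
- crisp1: Rigid broken piece of dry crispbread, about 56 x 36 mm and 8 mm thick, lying flat on the board (pieces lie on both sides of the scraper and near both long edges). Origin at the centre of its underside.
- crisp2: Rigid broken piece of dry crispbread, about 56 x 36 mm and 8 mm thick, lying flat on the board (pieces lie on both sides of the scraper and near both long edges). Origin at the centre of its underside.
- crisp3: Rigid broken piece of dry crispbread, about 56 x 36 mm and 8 mm thick, lying flat on the board (pieces lie on both sides of the scraper and near both long edges). Origin at the centre of its underside.
- garlic: Garlic bulb, 60 x 57 x 58 mm, on the worktop beyond the board's end that has no tin. Origin at the centre of its underside. Leave alone.
- mug: Mug, white outside and green inside, 86 x 120 x 96 mm, standing to the right beside the hob. Origin at the centre of its underside. Leave alone.
- spice_jar: Small jar with dark lid, 41 mm across, 105 mm tall, standing at the far left by the wall. Origin at the centre of its underside. Leave alone.

How it is judged:
On the way, in this order (a step that is already met when the one before it is completed fails the run):
1. the scraper's lip is pressed on the board (more than 10 N) near the end away from the tin (more than 50 mm beyond the board's middle) (contact force between scraper and board above 10 N and ((y of tray in the frame of board above 0 m and y of scraper in the frame of board below -0.05 m) or (y of tray in the frame of board below 0 m and y of scraper in the frame of board above 0.05 m))), for 0.2 s.
2. the lip is pressed on the board (more than 10 N) near the end at the tin (more than 50 mm past the middle) (contact force between scraper and board above 10 N and ((y of tray in the frame of board above 0 m and y of scraper in the frame of board above 0.05 m) or (y of tray in the frame of board below 0 m and y of scraper in the frame of board below -0.05 m))), for 0.2 s.
3. all four pieces are in the tin while the lip is still pressed on the tin's end of the board (more than 10 N) (all of step 2 and x of crisp0 in the frame of tray between -0.108 and 0.108 m and y of crisp0 in the frame of tray between -0.055 and 0.055 m and z of each of crisp0, crisp1, crisp2, crisp3 in the frame of tray below 0.032 m and x of crisp1 in the frame of tray between -0.108 and 0.108 m and y of crisp1 in the frame of tray between -0.055 and 0.055 m and x of crisp2 in the frame of tray between -0.108 and 0.108 m and y of crisp2 in the frame of tray between -0.055 and 0.055 m and x of crisp3 in the frame of tray between -0.108 and 0.108 m and y of crisp3 in the frame of tray between -0.055 and 0.055 m), for 0.1 s.
At the end, for the whole second after the job is handed in: All four pieces lie at rest in the tin (their centres within its walls and at most 32 mm above its underside), and the scraper stands released, upright within 0.08 rad and at rest, on the board (x of crisp0 in the frame of tray between -0.108 and 0.108 m and y of crisp0 in the frame of tray between -0.055 and 0.055 m and z of each of crisp0, crisp1, crisp2, crisp3 in the frame of tray below 0.032 m and x of crisp1 in the frame of tray between -0.108 and 0.108 m and y of crisp1 in the frame of tray between -0.055 and 0.055 m and x of crisp2 in the frame of tray between -0.108 and 0.108 m and y of crisp2 in the frame of tray between -0.055 and 0.055 m and x of crisp3 in the frame of tray between -0.108 and 0.108 m and y of crisp3 in the frame of tray between -0.055 and 0.055 m and linear speed of each of crisp0, crisp1, crisp2, crisp3, scraper below 0.02 m/s and x of scraper in the frame of board between -0.1 and 0.1 m and y of scraper in the frame of board between -0.15 and 0.15 m and z of scraper in the frame of board between 0.017 and 0.025 m and angle between scraper's own z axis and vertical below 0.08 rad and contact force between the fingers and scraper below 0.1 N); the robot touches nothing.
It fails at once if the fingers push a crispbread piece (more than 1 N) (contact force between the fingers and crisp0 above 1 N or contact force between the fingers and crisp1 above 1 N or contact force between the fingers and crisp2 above 1 N or contact force between the fingers and crisp3 above 1 N).
It fails at once if the held scraper is rammed on the board with more than 50 N (contact force between scraper and board above 50 N and contact force between the fingers and scraper above 15 N).
It fails at once if the garlic, mug or jar is shifted more than 30 mm (distance of any of garlic, mug, spice_jar from where it was at the start of the episode above 0.03 m).
It also fails if it takes over 72 s, if anything falls off the work surface, if the arm or the gripper's body presses on something with over 40 N, if the wrist force passes 120 N, or if a joint passes its speed limit or range.

## Robot

A 6-joint arm with a two-finger parallel gripper is mounted at the origin on a cart in front of the work surface, level with it; the furniture and walls round the work are solid. World frame = base frame: x ahead of the robot, y to its left, z up, the work surface at z = 0. Lengths are in m, angles in rad, forces in N, time in s.
With the tool pointing down it reaches from about 0.275 to 0.75 m from the base axis. Payload 10.2 kg.
Tool frame: the origin (TCP) lies midway between the tips of the shut fingers; the grasp point (between the pads) lies 19 mm behind it (env.hold_point_z is the distance from the TCP to the grasp point, in m); z points along the fingers, y is the line along which they close (so a half turn about z gives the same grasp; the last joint's range is limited). The gripper opens to 85 mm and grips with 20 to 120 N. Pads are 22 mm wide; open, the fingers measure 114 mm over their backs; the gripper's body (76 mm by 85 mm) begins 54 mm behind the grasp point. The pads swing forward as they close: fully open they stand 13 mm farther back than shut.
Start: joints at [-1.327, 0.313, 1.498, -0, 1.331, -0.223], TCP at [0.236, -0.469, 0.231] pointing down, gripper open.
Joint ranges: [-2.94, 2.94], [-0.97, 2.17], [0.19, 2.56], [-1.23, 4.37], [0.02, 3.11], [-2.88, 2.88]. Speed limits (rad/s): [2.39, 2.39, 3.01, 3.14, 3.14, 3.14].

## Interface

Orientations are given as a unit quaternion [x, y, z, w].
In Python, from bench import env, kinematics, monitor, eyes, job gives the robot as it stands. The module is installed in compiled form; this text tells all that it offers. Calls block until the motion is done:
- env.reach(position, orientation): joint-space move of the TCP to a pose.
- env.movel(position, velocity=0.15, frame=None, guard=None): straight line of the TCP; frame=None keeps the orientation; velocity is the mean speed in m/s. With guard (N) it stops when the force on the tool has changed by that much, and returns True; else False.
- env.set_joints(angles): joint-space move.
- env.release() and env.close_gripper(effort=None): open the fingers fully, or close them until they stop; effort is the grip in N (None keeps the last).
- env.hold(seconds).
- kinematics.ik(position, orientation): joint angles nearest the present ones, or None.
- monitor.sense(): the state.
- eyes.grab_frame(name): name is "scene" or "side" or "wrist"; returns a dict with "frame" (420x560x3 uint8, red, green, blue), "mtx" (3x3 intrinsics, pixels), "k1" (the pictures are not rectified: a ray, as slopes to the right and down, at radius r is drawn at 1 + k1 r^2 times it, then the intrinsics apply), "view" (4x4, takes a point from world to camera coordinates). Camera axes: x right, y down, z forward; pixel columns grow to the right and rows downward; lengths in m; the calibration is good to about 2 mm. A picture is of the moment at which its call begins. There is no depth.
A pose or a line that the arm cannot do raises env.MotionError and nothing moves.
- job.hand_in(): hands the job in; it is judged then, once.
The state is a dict: "clock": time; "joints": joint angles; "qvel": joint speeds; "joint_efforts": joint torques, N m; "position": TCP position; "ee_rot": TCP orientation; "contact_force": force on the tool from outside, world axes, zero at the start; "ft_torque": the same for the moment, N m; "finger_gap": opening from 0.0 (shut) to 1.0 (fully open); "gripper_force": force on a finger pad.
Only numpy, scipy, OpenCV 4.12 (cv2) and the standard library are available. Lean on these libraries where they do the work, as an engineer would, in place of code of your own. Each camera call takes 0.05 s, during which the arm holds its last target. There are 200 camera calls.

## Working session

There is one attempt and no reset: what is moved stays moved. The work goes in short steps, each a Python script; the robot and the scene stay as the last script left them, time stands still between calls to the robot, and variables do not carry over. Pictures are saved under pics/ and viewed, at most 10 in all, crops included, and the job is handed in when it is done.

```bash
mkdir -p pics
python3 - <<'E'
from bench import env, kinematics, monitor, eyes, job
import cv2,numpy as np,pickle
d={}
for n in ["scene","side","wrist"]:
    f=eyes.grab_frame(n); d[n]=f
    cv2.imwrite(f"pics/a_{n}.png",f["frame"][:,:,::-1])
    print(n,f["mtx"].round(1).tolist(),f["k1"],f["view"].round(3).tolist())
pickle.dump(d,open("d0.pkl","wb"))
print(env.hold_point_z, monitor.sense()["clock"])
E
```

```text
scene [[518.1, 0.0, 281.3], [0.0, 518.1, 213.4], [0.0, 0.0, 1.0]] -0.07622557650245876 [[1.0, -0.027, -0.0, -0.564], [-0.023, -0.837, -0.546, 0.109], [0.015, 0.546, -0.838, 1.066], [0.0, 0.0, 0.0, 1.0]]
side [[392.1, 0.0, 278.0], [0.0, 392.1, 202.3], [0.0, 0.0, 1.0]] 0.029950756986807922 [[1.0, -0.005, -0.019, -0.547], [-0.02, -0.409, -0.912, 0.113], [-0.003, 0.913, -0.409, 0.869], [0.0, 0.0, 0.0, 1.0]]
wrist [[365.0, 0.0, 275.6], [0.0, 365.0, 205.5], [0.0, 0.0, 1.0]] 0.03348534189757989 [[0.45, -0.893, -0.001, -0.525], [-0.853, -0.43, 0.296, -0.039], [-0.264, -0.132, -0.955, 0.38], [0.0, 0.0, 0.0, 1.0]]
0.0187 0.15
```

View pics/a_scene.png

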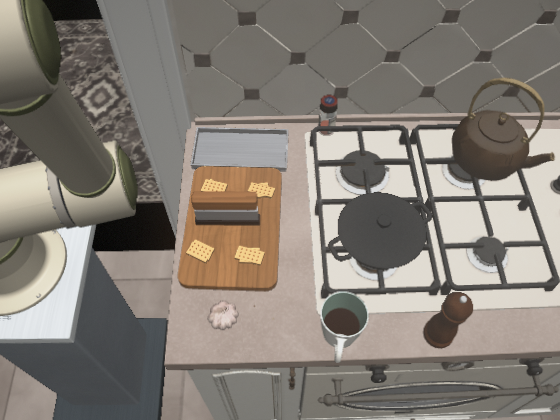

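View pics/a_side.png

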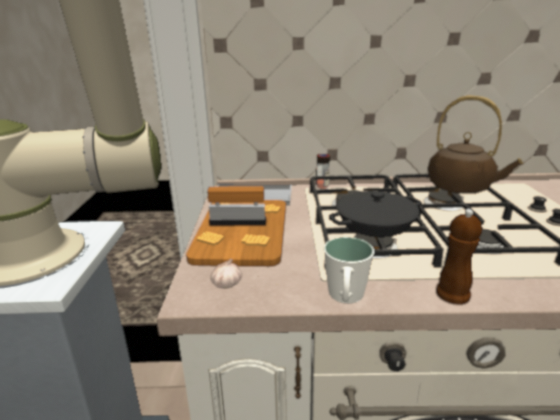

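```bash
cat > h.py <<'E'
import numpy as np,cv2
def plane(f,px,z):
    n=cv2.undistortPoints(np.float64(px).reshape(-1,1,2),f["mtx"],np.array([f["k1"],0,0,0.])).reshape(-1,2)
    R=f["view"][:3,:3];c=-R.T@f["view"][:3,3]
    d=np.c_[n,np.ones(len(n))]@R
    return c+d*((z-c[2])/d[:,2])[:,None]
E
python3 - <<'E'
import pickle,cv2,numpy as np
from h import *
f=pickle.load(open("d0.pkl","rb"))["scene"]
im=f["frame"]; hsv=cv2.cvtColor(im,cv2.COLOR_RGB2HSV)
for p in [(230,275),(230,195),(200,250),(250,256),(228,213),(240,147),(300,200),(213,186),(190,210)]: print(p,hsv[p[1],p[0]])
H,S,V=[hsv[...,i].astype(int) for i in range(3)]
roi=np.zeros(H.shape,bool); roi[110:310,165:305]=1
m=(roi&(H<25)&(S>95)).astype(np.uint8)
cv2.imwrite("pics/m.png",m*255)
n,l,st,_=cv2.connectedComponentsWithStats(m); i=1+st[1:,4].argmax(); print(st[i])
c=max(cv2.findContours((l==i).astype(np.uint8),0,cv2.CHAIN_APPROX_NONE)[0],key=len)[:,0]
P=plane(f,c,.021)[:,:2]; r=cv2.minAreaRect(P.astype(np.float32)); print(r,cv2.boxPoints(r))
y=(roi&(H>12)&(H<30)&(V>190)&(S>70)).astype(np.uint8)
for c in cv2.findContours(y,0,cv2.CHAIN_APPROX_NONE)[0]:
    if len(c)>15:
        r=cv2.minAreaRect(plane(f,c,.029)[:,:2].astype(np.float32)); print("crisp",np.round(r[0],3),np.round(r[1],3),r[2],cv2.boundingRect(c))
cv2.imwrite("pics/crop.png",cv2.resize(im[115:310,165:310,::-1],None,fx=3,fy=3,interpolation=cv2.INTER_CUBIC))
E
```

```text
(230, 275) [ 14 131 177]
(230, 195) [ 13 130 172]
(200, 250) [ 15 135 185]
(250, 256) [ 20 105 243]
(228, 213) [13 24 96]
(240, 147) [113   6 168]
(300, 200) [ 12  34 187]
(213, 186) [ 15 130 206]
(190, 210) [ 13 130 175]
[  178   166   103   125 10414]
((0.4616380035877228, 0.07967241108417511), (0.30512985587120056, 0.1985914558172226), 86.57102966308594) [[ 0.35339496 -0.06668039]
 [ 0.5516309  -0.07855836]
 [ 0.5698811   0.22602522]
 [ 0.3716451   0.23790318]]
crisp [ 0.499 -0.001] [0.035 0.057] 80.84078979492188 (235, 246, 30, 18)
crisp [0.399 0.012] [0.036 0.051] 61.669132232666016 (186, 239, 28, 23)
crisp [0.524 0.161] [0.038 0.057] 88.4131088256836 (248, 182, 27, 15)
crisp [0.42  0.172] [0.035 0.051] 73.02828216552734 (201, 179, 26, 13)
```

View pics/crop.png

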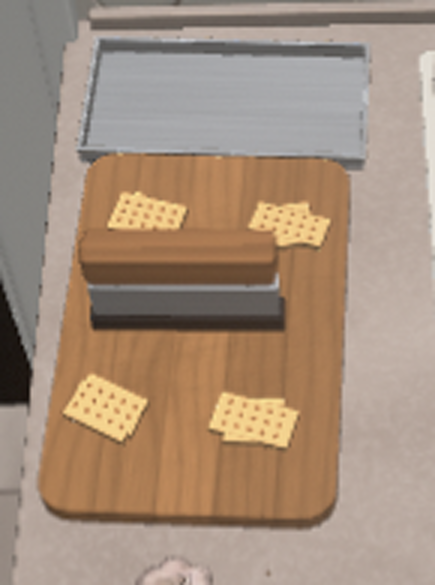

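Run:
```python
import pickle,numpy as np
from h import *
from bench import kinematics,monitor
from scipy.spatial.transform import Rotation as Ro
f=pickle.load(open("d0.pkl","rb"))["scene"]
q=lambda a:np.array([[165+x/3-.33,115+y/3-.33] for x,y in a])
th=np.deg2rad(-3.43);ex=np.array([np.cos(th),np.sin(th)]);ey=np.array([-ex[1],ex[0]]);C=np.array([.4616,.082])
B=lambda P:np.c_[(P[:,:2]-C)@ex,(P[:,:2]-C)@ey]
L=plane(f,q([(91,327),(284,328)]),.021);print("lip",L[:,:2].round(4),B(L).round(4), np.rad2deg(np.arctan2(*(L[1]-L[0])[1::-1])))
for z in (.075,.08,.085): print(z,"grip bottom front",B(plane(f,q([(84,284),(276,284)]),z)).round(4).tolist(),"top back",B(plane(f,q([(85,229),(273,231)]),z+.034)).round(4).tolist())
T=plane(f,q([(80,160),(365,166),(368,45),(97,40)]),.018);print("tin",B(T).round(3).tolist())
print(monitor.sense()["ee_rot"])
for y in(-.128,0,.15):
  for x in(-.032,0,.032):
    p=C+ex*x+ey*y
    for s in(0,np.pi):
      R=Ro.from_euler("z",th+s)*Ro.from_euler("x",np.pi)
      j=kinematics.ik([*p,.09],R.as_quat());print(x,y,s,None if j is None else np.round(j,2))
```

```text
lip [[0.383  0.0803]
 [0.5196 0.0758]] [[-0.0784 -0.0064]
 [ 0.0583 -0.0027]] -1.8841410972774773
0.075 grip bottom front [[-0.0756, -0.0056], [0.0547, -0.0013]] top back [[-0.0728, 0.0161], [0.0529, 0.0184]]
0.08 grip bottom front [[-0.0745, -0.0088], [0.0551, -0.0046]] top back [[-0.0717, 0.0125], [0.0533, 0.0149]]
0.085 grip bottom front [[-0.0734, -0.0121], [0.0555, -0.0079]] top back [[-0.0705, 0.009], [0.0538, 0.0113]]
tin [[-0.106, 0.145], [0.111, 0.146], [0.11, 0.269], [-0.108, 0.268]]
[ 9.72884072e-01  2.31292752e-01  3.25737172e-06 -4.94485481e-04]
-0.032 -0.128 0 [-0.38  0.28  1.96 -0.    0.9   1.25]
-0.032 -0.128 3.141592653589793 [-0.38  0.28  1.96  0.    0.9  -1.89]
0 -0.128 0 [-0.36  0.34  1.87 -0.    0.93  1.27]
0 -0.128 3.141592653589793 [-0.36  0.34  1.87  0.    0.93 -1.87]
0.032 -0.128 0 [-0.34  0.4   1.78 -0.    0.96  1.29]
0.032 -0.128 3.141592653589793 [-0.34  0.4   1.78  0.    0.96 -1.85]
-0.032 0 0 [-0.08  0.31  1.93 -0.    0.91  1.55]
-0.032 0 3.141592653589793 [-0.08  0.31  1.93  0.    0.91 -1.59]
0 0 0 [-0.07  0.36  1.84 -0.    0.94  1.56]
0 0 3.141592653589793 [-0.07  0.36  1.84  0.    0.94 -1.59]
0.032 0 0 [-0.07  0.42  1.75 -0.    0.97  1.56]
0.032 0 3.141592653589793 [-0.07  0.42  1.75  0.    0.97 -1.58]
-0.032 0.15 0 [ 0.25  0.42  1.76 -0.    0.97  1.88]
-0.032 0.15 3.141592653589793 [ 0.25  0.42  1.76  0.    0.97 -1.26]
0 0.15 0 [ 0.23  0.47  1.67 -0.    1.    1.86]
0 0.15 3.141592653589793 [ 0.23  0.47  1.67  0.    1.   -1.28]
0.032 0.15 0 [ 0.22  0.52  1.59 -0.    1.03  1.85]
0.032 0.15 3.141592653589793 [ 0.22  0.52  1.59  0.    1.03 -1.29]
```

```bash
cat >> h.py <<'E'
from bench import env,kinematics,monitor,eyes,job
from scipy.spatial.transform import Rotation as Ro
th=np.deg2rad(-3.43);ex=np.array([np.cos(th),np.sin(th)]);ey=np.array([-ex[1],ex[0]]);C=np.array([.4616,.082])
W=lambda x,y,z:[*(C+ex*x+ey*y),z]
Q=lambda a:(Ro.from_euler("z",a)*Ro.from_euler("x",np.pi)).as_quat()
F=lambda:monitor.sense()["contact_force"]
E
python3 - <<'E'
from h import *
a=th+np.deg2rad(1.55)
env.reach(W(-.010,.0055,.2),Q(a))
env.movel(W(-.010,.0055,.077),.12)
print("pre",F().round(2) if hasattr(F(),'round') else F())
env.close_gripper(80)
s=monitor.sense();z0=s["position"][2];print(s["clock"],s["finger_gap"],s["gripper_force"],np.round(s["contact_force"],2),np.round(s["position"],4))
z=.077
f0=F()[2]
while z>.058:
    z-=.001; env.movel(W(-.010,.0055,z),.03)
    s=monitor.sense();fz=s["contact_force"][2];print(round(z,4),round(s["position"][2],4),round(fz,2))
    if fz-f0>14: break
print(s["clock"])
f=eyes.grab_frame("scene");cv2.imwrite("pics/b.png",cv2.resize(f["frame"][80:310,130:330,::-1],None,fx=2.5,fy=2.5))
E
```

```text
pre [-0.02  0.1  -0.19]
4.025 0.3186220756352206 77.85593390464783 [-0.59 -1.67  2.11] [0.452  0.088  0.0771]
0.076 0.0761 4.94
0.075 0.075 2.39
0.074 0.0739 2.44
0.073 0.0729 1.91
0.072 0.0719 2.43
0.071 0.0709 1.89
0.07 0.0699 1.77
0.069 0.0689 2.67
0.068 0.0679 2.4
0.067 0.0669 2.28
0.066 0.0666 12.24
0.065 0.0665 23.98
7.025
```

View pics/b.png

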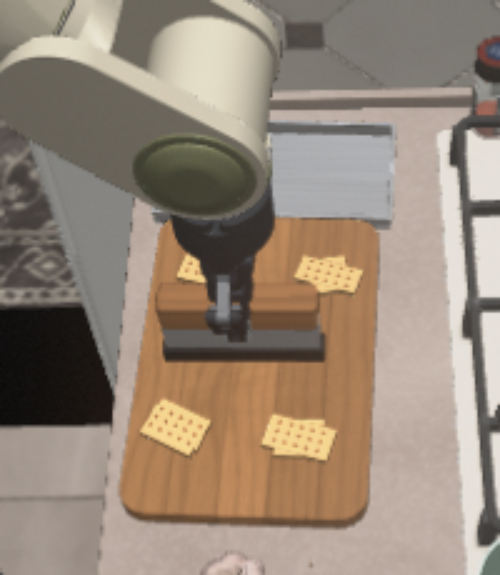

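```bash
cat >> h.py <<'E'
def stroke(x,y0=-.128,y1=.145,target=25,zc=.0668,air=None):
    z=zc+.004; env.movel(W(x,y0,z),.05); air=F()[2] if air is None else air
    while z>zc-.004:
        z-=.0005; env.movel(W(x,y0,z),.03); f=F()[2]-air
        if f>target-5: break
    env.hold(.25); print("press",round(z,4),round(F()[2]-air,1),"air",round(air,2))
    y=y0
    while y<y1-1e-6:
        y=min(y+.02,y1); z=np.clip(z+np.clip((F()[2]-air-target)/12000*.6,-.0006,.0008),zc-.005,zc+.002)
        env.movel(W(x,y,z),.06); g=F(); print(round(y,3),round(z,4),np.round(g,1))
        if g[2]-air>42: z+=.0015; env.movel(W(x,y,z),.03)
    env.hold(.3); s=monitor.sense(); print("end",round(s["contact_force"][2]-air,1),s["clock"],s["finger_gap"],np.round(s["position"],4))
    return z
E
python3 - <<'E'
from h import *
env.movel(W(-.010,.0055,.105),.08)
print(np.round(F(),2))
env.movel(W(.046,-.128,.105),.15,frame=Q(th)) 
stroke(.046)
f=eyes.grab_frame("scene");cv2.imwrite("pics/c.png",cv2.resize(f["frame"][80:310,130:330,::-1],None,fx=2.5,fy=2.5))
E
```

```text
[ 0.36 -0.59 -3.55]
press 0.0648 23.9 air -3.32
-0.108 0.0647 [ 0.7 -4.  13.7]
-0.088 0.0643 [ 1.4 -4.6 15.7]
-0.068 0.064 [ 1.4 -7.2 17.9]
-0.048 0.0639 [ 1.  -5.5 18.7]
-0.028 0.0637 [ 1.1 -7.3 19.8]
-0.008 0.0636 [ 2.1 -8.3 20.4]
0.012 0.0636 [ 1.3 -9.2 20.9]
0.032 0.0635 [ 0.7 -8.2 22.1]
0.052 0.0635 [ 1.1 -8.6 21.3]
0.072 0.0635 [ 0.8 -8.9 21.2]
0.092 0.0635 [  0.3 -10.7  22.4]
0.112 0.0635 [  0.1 -10.5  21.8]
0.132 0.0635 [ 0.4 -9.1 21.7]
0.145 0.0635 [ 0.5 -9.3 20.8]
end 24.3 19.875 0.31786450628140495 [0.5189 0.223  0.0666]
```

View pics/c.png

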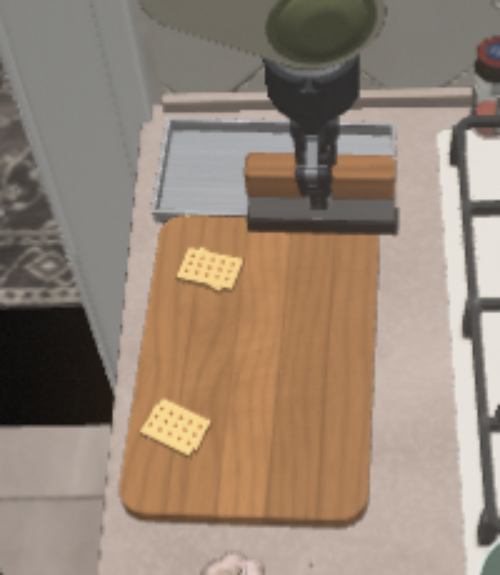

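Run:
```python
from h import *
env.movel(W(.046,.143,.105),.1)
f=eyes.grab_frame("wrist");cv2.imwrite("pics/w.png",f["frame"][:,:,::-1])
env.movel(W(-.036,-.128,.105),.2)
stroke(-.036,y1=.147)
f=eyes.grab_frame("scene");cv2.imwrite("pics/d.png",cv2.resize(f["frame"][80:310,130:330,::-1],None,fx=2.5,fy=2.5))
```

```text
press 0.0653 23.2 air -3.01
-0.108 0.0652 [ 1.2 -2.6 12.7]
-0.088 0.0647 [ 2.2 -5.  14.2]
-0.068 0.0644 [ 1.4 -6.3 19. ]
-0.048 0.0642 [ 1.5 -7.  20.2]
-0.028 0.0641 [ 0.9 -7.3 20.7]
-0.008 0.0641 [ 0.6 -7.8 21.8]
0.012 0.064 [ 1.4 -8.9 21.9]
0.032 0.064 [  1.5 -11.3  22.4]
0.052 0.0641 [ 0.6 -8.6 22.6]
0.072 0.0641 [ 1.3 -9.2 22. ]
0.092 0.0641 [  0.5 -10.   22.3]
0.112 0.0641 [  0.2 -11.6  22.4]
0.132 0.0641 [  1.  -11.   22.3]
0.147 0.0641 [ 0.3 -7.8 20.7]
end 23.0 32.925 0.31651686836952325 [0.4368 0.2304 0.0665]
```

View pics/d.png

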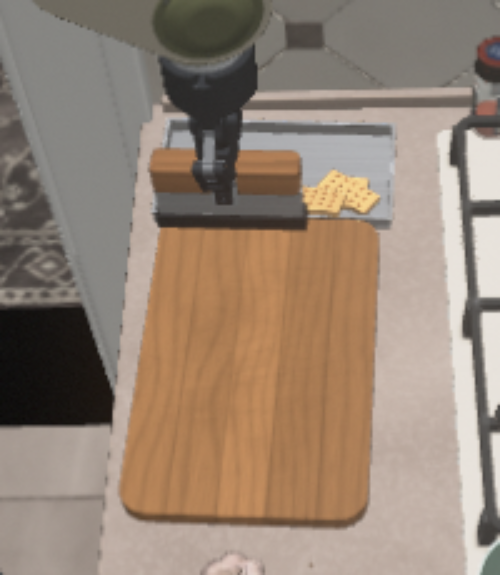

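Run:
```python
from h import *
env.movel(W(-.036,.145,.085),.08)
env.movel(W(0,-.02,.085),.15)
f=eyes.grab_frame("scene");cv2.imwrite("pics/e.png",cv2.resize(f["frame"][80:310,130:330,::-1],None,fx=2.5,fy=2.5))
s=eyes.grab_frame("side");cv2.imwrite("pics/e2.png",cv2.resize(s["frame"][150:300,170:330,::-1],None,fx=4,fy=4))
print(monitor.sense()["clock"])
im=f["frame"]; hsv=cv2.cvtColor(im,cv2.COLOR_RGB2HSV).astype(int);H,S,V=hsv[...,0],hsv[...,1],hsv[...,2]
y=((H>12)&(H<30)&(V>190)&(S>70));y[:, :165]=0;y[:,305:]=0;y[310:]=0;y[:110]=0
for c in cv2.findContours(y.astype(np.uint8),0,cv2.CHAIN_APPROX_NONE)[0]:
    if len(c)>10:
        P=plane(f,c,.012)[:,:2]-C;print((P@ex).min().round(3),(P@ex).max().round(3),(P@ey).min().round(3),(P@ey).max().round(3))
```

```text
34.7583
0.01 0.015 -0.142 -0.12
-0.003 0.003 -0.142 -0.12
-0.017 -0.01 -0.141 -0.118
-0.0 0.003 -0.111 -0.097
-0.019 -0.016 -0.103 -0.075
0.009 0.098 0.166 0.215
```

View pics/e.png

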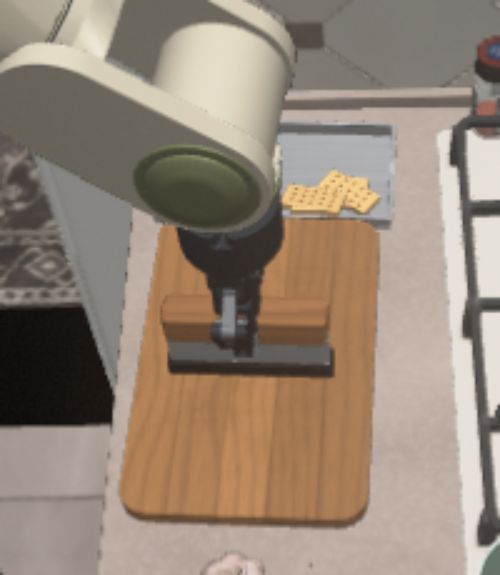

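Run:
```python
from h import *
env.movel(W(0,-.02,.069),.06); air=F()[2]; z=.069
while z>.0655:
    z-=.0005; env.movel(W(0,-.02,z),.03)
    if F()[2]-air>5: break
print(z,F()[2]-air)
env.release(); env.movel(W(0,-.02,.2),.15)
env.reach([.3,-.3,.3],Q(th))
print(monitor.sense()["clock"],np.round(F(),2))
f=eyes.grab_frame("scene");cv2.imwrite("pics/f.png",cv2.resize(f["frame"][110:310,150:310,::-1],None,fx=3,fy=3))
```

```text
0.0665 5.100450333221292
39.575 [ 0.27 -0.47 -0.91]
```

View pics/f.png

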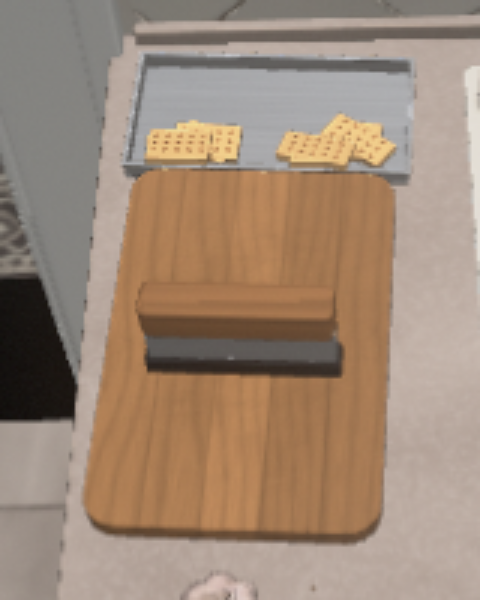

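```bash
python3 -c "
from bench import job
print(job.hand_in())"
```

```text
the job is handed in; nothing more can be done
None
```

I handed the job in at about 40 s of the 72 s limit: two pressed strokes (about 16–25 N) put all four crispbread pieces in the tin, and the scraper stands upright and released on the board. The last picture shows this; the hand-in returned no verdict.

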